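# Turn a brooch blank over on its soldering rest with a lifter

## Task

The front of the brooch blank is done and its pin goes on the back next: take the lifter from its rack, slide the blade into the channel between the rails, under the free edge of the blank, and tip the blank over the shoulder, so that it lies back up and flat on the high ledge with its bezel cup hanging between the rails. Then lay the lifter back in both notches of its rack. The blank is already fluxed, so only the lifter may touch it, and leave the carton and the two wooden blocks where they are.

Things in the scene. Friction and masses are not known exactly. Their poses are not given: they have to be found in the camera images.
- blank: Loose brass brooch blank, about 85 g: plate 50 (its x) x 66 (its y) x 3 mm; a round bezel cup 24 mm across, 7.5 mm high, stands on the middle of its front (+z); the back is plain. Origin: centre of the plate at half thickness. It starts front up across both rails of the low ledge, far edge 0 to 5 mm from the shoulder, free edge 2 to 7 mm out over the rails' ends. Nothing else holds it.
- rest: Fixed soldering rest: steel base, two pale rails along its x, 16 mm wide, 40 mm channel between. Origin: bench level under the middle of the shoulder; +x to the robot's right, low to high ledge, as the lifter goes in. Rails: low ledge x -48 to 0 mm, top 40 mm up; then a 4 mm step, the shoulder; high ledge x 0 to 76 mm, top 44 mm. Channel floor 8 mm up, open at the low end; base from x -65 mm.
- lifter: Loose cranked lifter, 120 g, 218 mm long: flat-sided dark wood handle 116 (its x) x 16 (y) x 20 mm (z), thin steel shank cranked down to a flat steel blade 20 mm wide, 2.5 mm thick, from 92 to 160 mm ahead of the origin, parallel to the handle. Origin: centre of the handle, the place to grip it from above; +x to the blade tip, +z up. Blade top face 20.75 mm below the origin. Used this way up.
- blade_tip (a point): The end of the lifter's rounded blade at half its thickness: 160 mm ahead of and 22 mm below the lifter's origin.
- rack: Fixed wooden lifter rack: plank 128 x 64 x 10 mm with two notched uprights, 12 mm thick, at x = -45 and +45 mm, 78 mm clear between. Origin: centre of the underside; +x is the way the blade points. Notches open upwards, 24 mm wide and flared, floor 35 mm up, tips 55 mm up. The lifter starts lying in both, its origin 45 mm above the rack's and up to 4 mm along x off centre.
- carton: Bystander: loose pale blue carton, 62 x 48 mm, 40 mm high. Origin: centre of its underside.
- block_a: Bystander: loose dimpled wooden block, 27 x 36 mm, 27 mm high. Origin: centre of its underside.
- block_b: Bystander: loose dimpled wooden block, 24 x 30 mm, 23 mm high. Origin: centre of its underside.
Things that resemble listed ones, but are neither listed nor needed, are in the scene too. There is more than one size of the rack; the one meant has the size given above.

How it is judged (in metres and radians):
On the way, in this order (a step that is already met when the one before it is completed fails the run):
1. the blank is raised more than 30 degrees by the lifter (angle between blank's own z axis and vertical above 0.52 rad and contact force between lifter and blank above 0.02 N), for 0.1 s.
2. the blank lies turned over and flat on the high ledge (angle between blank's own z axis and vertical above 3.02 rad and x of blank in the frame of rest between 0.005 and 0.06 m and z of blank in the frame of rest between 0.0435 and 0.0475 m), for 0.2 s.
At the end, for the whole second after the job is handed in: The blank lies still, back up and flat (7 degrees) on the high ledge, centre 5 to 60 mm past the shoulder, height within 2 mm, bezel cup down in the channel; the lifter lies still in both notches of its rack (20 mm lengthwise, 10 mm sideways, 4 mm in height, 11 degrees) (all of step 2 and linear speed of each of blank, lifter below 0.02 m/s and x of lifter in the frame of rack between -0.02 and 0.02 m and y of lifter in the frame of rack between -0.01 and 0.01 m and z of lifter in the frame of rack between 0.041 and 0.049 m and angle between lifter's own z axis and vertical below 0.2 rad and angle between the x axis of lifter and the x axis of rack, either way round below 0.2 rad); the robot touches nothing.
It fails at once if the gripper or arm touches the blank (contact force between any of the fingers, the arm and blank above 0.3 N).
It fails at once if the blank falls off the rest (z of blank in the frame of rest below 0.025 m).
It fails at once if the carton or a block is moved more than 20 mm (distance of any of carton, block_a, block_b from where it was at the start of the episode above 0.02 m).
It also fails if it takes over 46 s, if anything falls off the work surface, if the arm or the gripper's body presses on something with over 40 N, if the wrist force passes 120 N, or if a joint passes its speed limit or range.

## Robot

A 6-joint arm with a two-finger parallel gripper is mounted at the origin on a cart in front of the work surface, level with it; the furniture and walls round the work are solid. World frame = base frame: x ahead of the robot, y to its left, z up, the work surface at z = 0. Lengths are in mm, angles in rad, forces in N, time in s.
With the tool pointing down it reaches from about 400 to 925 mm from the base axis. Payload 12.5 kg.
Tool frame: the origin (TCP) lies midway between the tips of the shut fingers; the grasp point (between the pads) lies 19 mm behind it (env.tcp_to_grasp is the distance from the TCP to the grasp point, in mm); z points along the fingers, y is the line along which they close (so a half turn about z gives the same grasp; the last joint's range is limited). The gripper opens to 95 mm and grips with 3 to 60 N. Pads are 20 mm wide; open, the fingers measure 119 mm over their backs; the gripper's body (75 mm by 180 mm) begins 59 mm behind the grasp point.
Start: joints at [1.093, 0.491, 1.559, -0, 1.092, -0.106], TCP at [227.044, 582.323, 190.561] pointing down, gripper open.
Joint ranges: [-3.1, 3.1], [-0.84, 2.19], [0.05, 2.79], [-1.13, 4.28], [0.06, 2.93], [-2.69, 2.69]. Speed limits (rad/s): [2.22, 2.22, 2.79, 3.14, 3.14, 3.14].

## Interface

Orientations are given as [roll, pitch, yaw] about the fixed x, y, z axes, in that order (R = Rz(yaw) Ry(pitch) Rx(roll)).
In Python, from cell import env gives the robot as it stands. The module is installed in compiled form; this text tells all that it offers.
- The arm moves only by the tool step_arm, never from a script. Its argument "plan" is a list that holds one entry, the list of rows, each a list of 5 numbers: the shift along the tool's x, y, z in mm, then the turn about the tool's z in degrees, then the opening, from -1 (shut) to 1 (fully open). A call has 1 to 8 rows; each row is the pose to reach, as a shift and turn from the pose commanded when the call began, along the tool's axes at that moment; what a row does not reach only later rows make up. A row lasts 1/12 s, in which the tool goes at most 41.7 mm and 7.16 degrees, less where a joint would pass 70% of its speed; a pose out of reach is approached as far as the arm can. A call with a gripper value outside its range is refused whole. The fingers move at their own pace and stop on an object; the grip force is fixed at half the most. Time passes only in rows, so rows that repeat a pose let the fingers close. It gives the time, the measured TCP pose, the force, the opening and the grip force at its end, in the units of the state.
- env.state(): the state, without advancing time (a new reading comes with each control period).
- env.read_camera(name): name is "scene" or "top" or "wrist"; returns the picture (480x640x3 uint8, blue, green, red); there is no depth.
- env.get_calibration(name): a dict with "K" (3x3 intrinsics, pixels), "D" ([k1, k2, p1, p2, k3] as OpenCV has them; the pictures are not rectified), "extrinsics" (4x4, takes a point from world to camera coordinates). Camera axes: x right, y up, looking along -z (the intrinsics and any distortion apply to the point x, -y, -z); pixel columns grow to the right and rows downward; lengths in mm; the calibration is good to about 2 mm. A picture is of the moment at which its call begins: read the wrist's pose just before it. get_calibration takes no time and is no camera call; for the wrist camera it gives the pose at the moment of the call.
- env.job_done(): hands the job in; it is judged then, once.
The state is a dict: "t": time; "joints": joint angles; "qvel": joint speeds; "tau": joint torques, N m; "eef_pos": TCP position; "tcp_rot": TCP orientation; "ft_force": force on the tool from outside, world axes, zero at the start; "moment": the same for the moment, N m; "opening": opening from 0.0 (shut) to 1.0 (fully open); "grip_force": force on a finger pad.
Only numpy, scipy, OpenCV 4.12 (cv2) and the standard library are available. Lean on these libraries where they do the work, as an engineer would, in place of code of your own. Each camera call takes 0.05 s, during which the arm holds its last target. There are 200 camera calls.

## Working session

There is one attempt and no reset: what is moved stays moved. The work goes in short steps, Python scripts to look and compute and a tool call to move; the robot and the scene stay as the last step left them, time stands still between calls to the robot, and variables do not carry over. Pictures are saved under pics/ and viewed, at most 10 in all, crops included, and the job is handed in when it is done.

Besides the shell and the picture viewer there is one more tool, called by a JSON object that holds its "name" and its "arguments". step_arm: Moves the arm, as the interface text tells. Its arguments: {"type":"object","properties":{"plan":{"type":"array"}},"required":["plan"]}

```bash
mkdir -p pics; cat > h.py <<'E'
import numpy as np, cv2
from cell import env
from scipy.spatial.transform import Rotation as R
def cal(n):
    c=env.get_calibration(n); return np.array(c["K"],float),np.array(c["D"],float),np.array(c["extrinsics"],float)
def ray(n,px,c=None):
    K,D,E=c or cal(n)
    u=cv2.undistortPoints(np.array(px,float).reshape(-1,1,2),K,D).reshape(-1,2)
    d=np.c_[u[:,0],-u[:,1],-np.ones(len(u))]@E[:3,:3]
    o=-E[:3,:3].T@E[:3,3]
    return o,d
def pt(n,px,z,c=None):
    o,d=ray(n,px,c); return o+d*((z-o[2])/d[:,2])[:,None]
def proj(n,P,c=None):
    K,D,E=c or cal(n)
    p=np.asarray(P,float)@E[:3,:3].T+E[:3,3]
    p=p*[1,-1,-1]
    return cv2.projectPoints(p.reshape(-1,1,3),np.zeros(3),np.zeros(3),K,D)[0].reshape(-1,2)
E
python3 - <<'E'
from h import *
for n in("top","scene"):
    cv2.imwrite(f"pics/{n}0.png",env.read_camera(n))
    K,D,E=cal(n); print(n,K.round(1).tolist(),D,(-E[:3,:3].T@E[:3,3]).round(0),E[:3,:3].round(2).tolist())
print(env.state(),env.tcp_to_grasp)
E
```

```text
top [[494.4, 0.0, 321.9], [0.0, 494.4, 236.8], [0.0, 0.0, 1.0]] [-0.07701947  0.          0.          0.          0.        ] [ 333.  189. 1122.] [[0.01, -1.0, 0.0], [0.98, 0.02, 0.19], [-0.19, 0.0, 0.98]]
scene [[469.9, 0.0, 322.3], [0.0, 469.9, 239.2], [0.0, 0.0, 1.0]] [0.03229949 0.         0.         0.         0.        ] [ 141. -392.  771.] [[0.84, -0.54, 0.02], [0.36, 0.59, 0.73], [-0.4, -0.61, 0.69]]
{'t': 0.1, 'joints': array([ 1.09337951e+00,  4.91476879e-01,  1.55940151e+00,  1.41038648e-06,
        1.09167149e+00, -1.05600944e-01]), 'qvel': array([-0.00078537, -0.00082657, -0.0002058 ,  0.00148515,  0.00211383,
        0.00014462]), 'tau': array([ 2.94363839e-03, -6.13631630e+01, -2.58612370e+01,  6.93906751e-02,
        4.69773996e-02, -3.96909172e-05]), 'eef_pos': array([226.93698542, 582.08986936, 190.02962798]), 'tcp_rot': array([-3.14064089e+00, -1.02140417e-04,  2.76977609e+00]), 'ft_force': array([-0.1653883 ,  0.02398224,  0.1444336 ]), 'moment': array([-0.01886016, -0.04097376, -0.03879427]), 'grip_force': 0.0, 'opening': 1.0010907718192705} 18.8
```

View pics/top0.png

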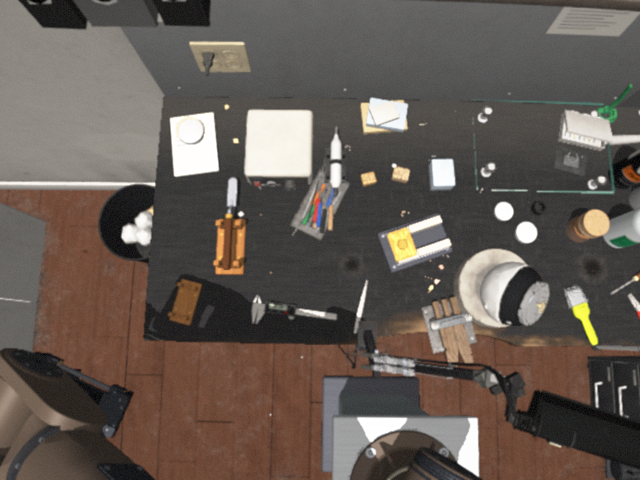

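View pics/scene0.png

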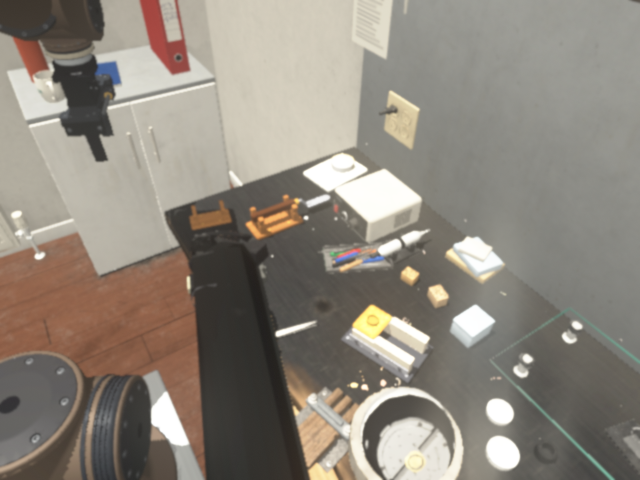

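The top view shows the lifter in the large rack near pixel (230,245), its blade pointing up to (232,185). The rest and blank are near (415,243), with the blocks at (368,178) and (400,174) and the carton at (441,173). The smaller rack, near (185,300), is a decoy. I'll enlarge both areas.

```bash
python3 - <<'E'
from h import *
im=cv2.imread("pics/top0.png")
a=cv2.resize(im[170:290,195:265],None,fx=5,fy=5,interpolation=cv2.INTER_CUBIC)
b=cv2.resize(im[205:280,370:460],None,fx=5,fy=5,interpolation=cv2.INTER_CUBIC)
o=np.zeros((600,800,3),np.uint8); o[:600,:350]=a; o[:375,350:800]=b
cv2.imwrite("pics/crop1.png",o)
print(proj("top",[[227,582,190],[0,0,0],[227,582,0]]))
c=cal("top")
for n,p,z in[("rackplank",[[217,274],[243,274],[243,220],[217,220]],10),("blocks",[[368,178],[400,174],[441,173]],25),("rest",[[380,240],[440,217],[452,246],[392,271]],8),("uprights",[[230,223],[230,266]],55)]:
    print(n,pt("top",p,z).round(0).tolist())
E
```

```text
[[106.63059057 384.72321616]
 [405.08449253 488.27055304]
 [142.34638298 375.99250271]]
rackplank [[457.0, 423.0, 10.0], [458.0, 364.0, 10.0], [583.0, 370.0, 10.0], [582.0, 430.0, 10.0]]
blocks [[684.0, 82.0, 25.0], [695.0, 8.0, 25.0], [700.0, -89.0, 25.0]]
rest [[542.0, 54.0, 8.0], [598.0, -87.0, 8.0], [530.0, -113.0, 8.0], [470.0, 27.0, 8.0]]
uprights [[566.0, 391.0, 55.0], [470.0, 386.0, 55.0]]
```

View pics/crop1.png

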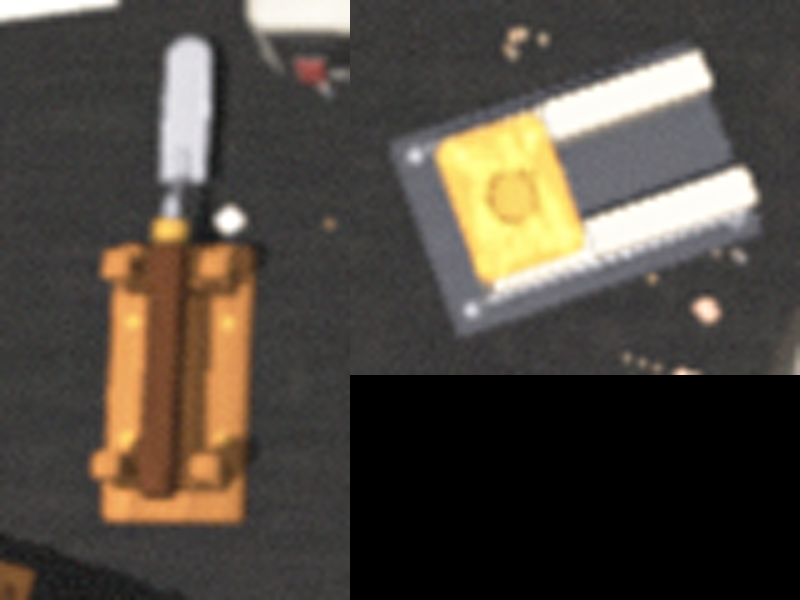

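The crop shows the rack: plank corners map to about 125 x 60 mm, so it is the right size, centred near (520,394) with yaw about 3°. The blank is on the low ledge at the left end of the rest, and the rest's x axis is at about -68°. The first move is over the rack, so I can look with the wrist camera.

```bash
cat >> h.py <<'E'
def go(x,y,z,yawdeg):
    "tool shift (mm) and turn (deg) from the measured pose to a TCP target pointing down"
    s=env.state(); r=R.from_euler("xyz",s["tcp_rot"])
    d=r.inv().apply(np.array([x,y,z])-s["eef_pos"])
    t=-(yawdeg-np.degrees(s["tcp_rot"][2])); t=(t+180)%360-180
    print("now",s["t"],s["eef_pos"].round(1),np.degrees(s["tcp_rot"]).round(2),"F",s["ft_force"].round(1),"-> shift",d.round(1),"turn",round(t,1))
E
python3 - <<'E'
from h import *
K,D,E=cal("wrist"); s=env.state(); r=R.from_euler("xyz",s["tcp_rot"]).as_matrix()
print(K.round(1).tolist(),D,"cam in tool",r.T@(-E[:3,:3].T@E[:3,3]-s["eef_pos"]),(E[:3,:3]@r).round(2).tolist())
go(520,394,190,183)
E
```

```text
[[374.5, 0.0, 321.2], [0.0, 374.5, 237.9], [0.0, 0.0, 1.0]] [-0.01696589  0.          0.          0.          0.        ] cam in tool [ 7.96521246e+01 -1.36225138e-01 -1.93866800e+02] [[0.0, 1.0, 0.0], [0.96, -0.0, 0.28], [0.28, -0.0, -0.96]]
now 0.1 [226.9 582.1 190. ] [-1.7995e+02 -1.0000e-02  1.5870e+02] F [-0.2  0.   0.1] -> shift [-3.414e+02 -6.880e+01  1.000e-01] turn -24.3
```

{"name": "step_arm", "arguments": {"plan": [[[-41,-8,0,-4,1],[-82,-16,0,-8,1],[-123,-25,0,-12,1],[-164,-33,0,-16,1],[-205,-41,0,-20,1],[-246,-50,0,-24.3,1],[-287,-58,0,-24.3,1],[-328,-66,0,-24.3,1]]]}}

```text
t: 0.77
eef_pos: [509.0, 400.8, 190.3]
tcp_rot: [-3.141, -0.0, -3.089]
ft_force: [0.1, 0.3, -0.5]
opening: 1.0
grip_force: 0.0
```

```bash
python3 - <<'E'
from h import *
go(520,394,190,183)
c=cal("wrist"); im=env.read_camera("wrist"); cv2.imwrite("pics/w1.png",im)
E
```

```text
now 0.7667 [509.  400.8 190.3] [-1.7999e+02 -3.0000e-02 -1.7698e+02] F [ 0.1  0.3 -0.5] -> shift [-10.6  -7.4   0.3] turn 0.0
```

View pics/w1.png

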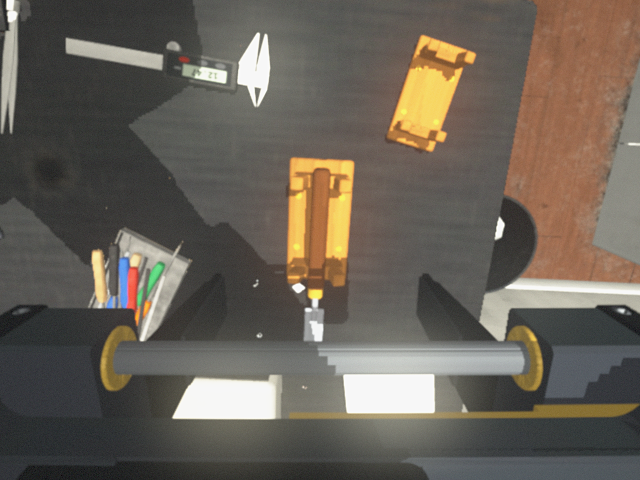

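The wrist view shows the rack at (320,222) and the handle running from (321,169) to about (315,289), with the blade under the gripper bar. I'll measure it.

```bash
python3 - <<'E'
from h import *
c=cal("wrist")
print("plank",pt("wrist",[[289,159],[355,160],[345,287],[288,284]],10,c).round(1).tolist())
print("handle",pt("wrist",[[313,169],[329,169],[323,289],[308,289]],55,c).round(1).tolist())
im=cv2.imread("pics/w1.png")[150:350,260:380]
cv2.imwrite("pics/w1c.png",cv2.resize(im,None,fx=3,fy=3,interpolation=cv2.INTER_CUBIC))
E
```

```text
plank [[466.1, 362.6, 10.0], [463.9, 427.3, 10.0], [599.2, 426.7, 10.0], [598.8, 364.9, 10.0]]
handle [[469.9, 387.4, 55.0], [469.2, 401.3, 55.0], [582.5, 401.8, 55.0], [583.2, 387.6, 55.0]]
```

View pics/w1c.png

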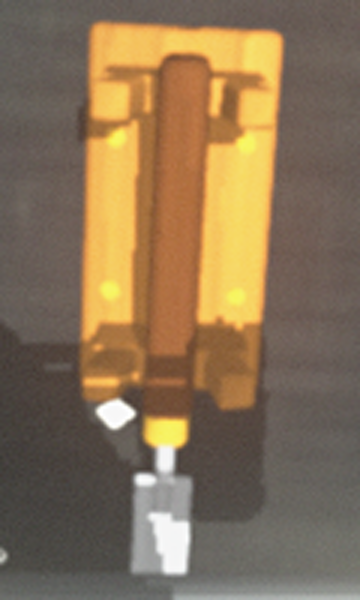

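The crop shows the plank's sides cleanly: left from (90,25) to (83,300), right from (282,35) to (265,330). The handle runs from (185,57) to (167,415). I'll fit the yaw from both cameras.

```bash
python3 - <<'E'
from h import *
c=cal("wrist")
w=lambda p:[[260+u/3,150+v/3] for u,v in p]
def yw(n,P):
    d=P[1]-P[0]; print(n,P.round(1).tolist(),"yaw",np.degrees(np.arctan2(d[1],d[0])).round(2),"len",np.hypot(*d[:2]).round(1))
yw("plankL",pt("wrist",w([(90,25),(83,300)]),10,c)); yw("plankR",pt("wrist",w([(282,35),(265,330)]),10,c))
yw("hand c",pt("wrist",w([(185.5,57),(167,415)]),55,c))
t=lambda p:[[195+u/5,170+v/5] for u,v in p]
yw("top hand",pt("top",t([(159,495),(167,245)]),55)); yw("top plankL",pt("top",t([(102,520),(113,245)]),10)); yw("top plankR",pt("top",t([(243,522),(255,250)]),10))
yw("top blade",pt("top",t([(184,182),(189,35)]),24))
E
```

```text
plankL [[465.4, 363.6, 10.0], [560.1, 363.7, 10.0]] yaw 0.03 len 94.7
plankR [[465.5, 426.5, 10.0], [568.0, 428.1, 10.0]] yaw 0.9 len 102.5
hand c [[469.5, 395.1, 55.0], [582.2, 394.8, 55.0]] yaw -0.12 len 112.7
top hand [[463.4, 393.1, 55.0], [574.9, 395.1, 55.0]] yaw 1.06 len 111.5
top plankL [[457.1, 427.1, 10.0], [584.8, 428.9, 10.0]] yaw 0.83 len 127.7
top plankR [[457.3, 362.9, 10.0], [583.4, 362.9, 10.0]] yaw -0.01 len 126.1
top blade [[611.7, 394.8, 24.0], [682.1, 396.1, 24.0]] yaw 1.05 len 70.4
```

```bash
python3 - <<'E'
from h import *
go(525,394.5,90,180.4)
E
```

```text
now 0.8167 [514.8 397.  190. ] [-1.7994e+02  1.0000e-01 -1.7720e+02] F [ 3.6 -4.7 -0.9] -> shift [ -9.9  -2.9 100.1] turn 2.4
```

{"name": "step_arm", "arguments": {"plan": [[[-10,-3,30,2.4,1],[-10,-3,60,2.4,1],[-10,-3,85,2.4,1],[-10,-3,100,2.4,1],[-10,-3,100,2.4,1],[-10,-3,100,2.4,1]]]}}

```text
t: 1.32
eef_pos: [517.5, 399.8, 90.1]
tcp_rot: [-3.141, -0.001, -3.131]
ft_force: [0.8, 0.7, 0.8]
opening: 0.999
grip_force: 0.0
```

```bash
python3 - <<'E'
from h import *
go(525,394.5,90,180.4)
c=cal("wrist"); im=env.read_camera("wrist"); cv2.imwrite("pics/w2.png",im)
np.savez("w2.npz",K=c[0],D=c[1],E=c[2])
im=im[40:360,160:480]
cv2.imwrite("pics/w2c.png",cv2.resize(im,None,fx=1.8,fy=1.8,interpolation=cv2.INTER_CUBIC))
E
```

```text
now 1.3167 [517.5 399.8  90.1] [-1.7996e+02 -8.0000e-02 -1.7940e+02] F [0.8 0.7 0.8] -> shift [-7.4 -5.4  0.1] turn 0.2
```

View pics/w2c.png

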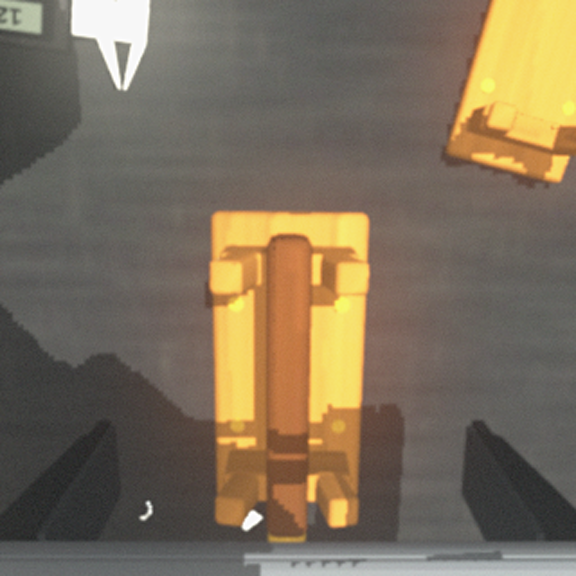

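This view has the plank's far corners at (212,213) and (369,213) in the crop, the handle's far end at (268–310,237), and its near end at about (268–306,540).

```bash
python3 - <<'E'
from h import *
z=np.load("w2.npz"); c=(z["K"],z["D"],z["E"])
w=lambda p:[[160+u/1.8,40+v/1.8] for u,v in p]
def yw(n,P):
    d=P[1]-P[0]; print(n,P.round(1).tolist(),"yaw",np.degrees(np.arctan2(d[1],d[0])).round(2),"len",np.hypot(*d[:2]).round(1))
yw("farEdge",pt("wrist",w([(212,213),(369,213)]),10,c))
yw("plankL",pt("wrist",w([(212,213),(216,460)]),10,c)); yw("plankR",pt("wrist",w([(369,213),(363,400)]),10,c))
yw("hand",pt("wrist",w([(289,236),(287,538)]),55,c)); yw("hand w",pt("wrist",w([(268,237),(310,237)]),55,c))
yw("handle w mid",pt("wrist",w([(268,400),(308.5,400)]),55,c))
E
```

```text
farEdge [[458.9, 367.8, 10.0], [458.2, 430.4, 10.0]] yaw 90.65 len 62.7
plankL [[458.9, 367.8, 10.0], [566.5, 367.3, 10.0]] yaw -0.26 len 107.5
plankR [[458.2, 430.4, 10.0], [537.4, 431.3, 10.0]] yaw 0.63 len 79.2
hand [[462.8, 398.7, 55.0], [577.8, 399.2, 55.0]] yaw 0.23 len 115.0
hand w [[463.3, 391.6, 55.0], [463.1, 405.8, 55.0]] yaw 90.65 len 14.1
handle w mid [[521.5, 391.8, 55.0], [521.4, 406.4, 55.0]] yaw 90.67 len 14.6
```

{"name": "step_arm", "arguments": {"plan": [[[-2,-1,30,0,1],[-2,-1,55,0,1],[-2,-1,64,0,1],[-2,-1,64,0,1],[-2,-1,64,0,-1],[-2,-1,64,0,-1],[-2,-1,64,0,-1],[-2,-1,64,0,-1]]]}}

```text
t: 2.03
eef_pos: [520.3, 399.2, 27.9]
tcp_rot: [3.141, 0.002, -3.131]
ft_force: [-0.4, 1.0, -0.8]
opening: 0.778
grip_force: 0.0
```

{"name": "step_arm", "arguments": {"plan": [[[0,0,0,0,-1],[0,0,0,0,-1],[0,0,0,0,-1],[0,0,0,0,-1]]]}}

```text
t: 2.37
eef_pos: [519.8, 398.9, 26.7]
tcp_rot: [3.141, 0.0, -3.131]
ft_force: [-0.0, 0.8, 0.4]
opening: 0.495
grip_force: 0.0
```

{"name": "step_arm", "arguments": {"plan": [[[0,0,0,0,-1],[0,0,0,0,-1],[0,0,0,0,-1],[0,0,0,0,-1],[0,0,0,0,-1],[0,0,0,0,-1],[0,0,0,0,-1],[0,0,0,0,-1]]]}}

```text
t: 3.03
eef_pos: [519.7, 398.9, 26.5]
tcp_rot: [3.142, -0.0, -3.131]
ft_force: [0.5, -0.9, -0.4]
opening: 0.165
grip_force: 30.0
```

```bash
python3 - <<'E'
from h import *
go(520,398,130,180.6); s=env.state(); print(s["opening"],s["grip_force"],s["joints"].round(3))
E
```

```text
now 3.0333 [519.7 398.9  26.5] [ 180.    -0.  -179.4] F [ 0.5 -0.9 -0.4] -> shift [  -0.3   -0.9 -103.5] turn -0.0
0.16487890236675745 29.98395413160324 [ 0.554  0.718  1.62   0.     0.804 -1.027]
```

{"name": "step_arm", "arguments": {"plan": [[[0,0,-8,0,-1],[0,0,-30,0,-1],[0,0,-60,0,-1],[0,0,-95,0,-1],[0,0,-130,0,-1],[0,0,-165,0,-1],[0,0,-200,0,-1],[0,0,-220,0,-1]]]}}

```text
t: 3.7
eef_pos: [520.1, 399.2, 251.5]
tcp_rot: [3.139, 0.004, -3.131]
ft_force: [-0.2, -0.5, -0.6]
opening: 0.166
grip_force: 30.0
```

```bash
python3 - <<'E'
from h import *
go(600,15,250,112.4); s=env.state(); print(s["opening"],s["grip_force"],s["joints"].round(3))
E
```

```text
now 3.7 [520.1 399.2 251.5] [ 179.85    0.23 -179.4 ] F [-0.2 -0.5 -0.6] -> shift [ -75.8 -385.     0.8] turn 68.2
0.1657696693578692 29.98212307691574 [ 0.554  0.485  1.401  0.     1.251 -1.027]
```

{"name": "step_arm", "arguments": {"plan": [[[-4,-20,0,4,-1],[-12,-60,0,11,-1],[-20,-100,0,18,-1],[-28,-140,0,25,-1],[-36,-180,0,32,-1],[-44,-220,0,39,-1],[-52,-260,0,46,-1],[-60,-300,0,53,-1]]]}}

```text
t: 4.37
eef_pos: [582.7, 97.6, 247.2]
tcp_rot: [3.141, 0.0, 2.221]
ft_force: [0.7, -0.3, -2.4]
opening: 0.165
grip_force: 30.0
```

```bash
python3 - <<'E'
from h import *
go(600,15,250,112.4); s=env.state(); print(s["opening"],s["grip_force"],s["joints"].round(3))
E
```

```text
now 4.3667 [582.7  97.6 247.2] [1.7998e+02 1.0000e-02 1.2725e+02] F [ 0.7 -0.3 -2.4] -> shift [-76.2 -36.2  -2.8] turn 14.9
0.16531475225007167 29.97948467731476 [ 0.054  0.39   1.571  0.     1.18  -0.596]
```

{"name": "step_arm", "arguments": {"plan": [[[-30,-14,0,7,-1],[-60,-28,0,14,-1],[-76,-37,0,15,-1],[-76,-37,0,15,-1],[-76,-37,0,15,-1],[-76,-37,0,15,-1]]]}}

```text
t: 4.87
eef_pos: [599.6, 17.3, 246.8]
tcp_rot: [3.141, -0.0, 1.966]
ft_force: [0.7, 0.2, -1.8]
opening: 0.161
grip_force: 30.0
```

```bash
python3 - <<'E'
from h import *
go(600,15,250,112.4)
c=cal("wrist"); im=env.read_camera("wrist"); cv2.imwrite("pics/w3.png",im)
np.savez("w3.npz",K=c[0],D=c[1],E=c[2])
t=env.read_camera("top"); cv2.imwrite("pics/top3.png",t)
cv2.imwrite("pics/scene3.png",env.read_camera("scene"))
a=cv2.resize(im[80:360,90:350],None,fx=2,fy=2,interpolation=cv2.INTER_CUBIC)
cv2.imwrite("pics/w3c.png",a)
E
```

```text
now 4.8667 [599.6  17.3 246.8] [ 1.7999e+02 -2.0000e-02  1.1265e+02] F [ 0.7  0.2 -1.8] -> shift [-2.3 -0.6 -3.2] turn 0.2
```

View pics/w3c.png

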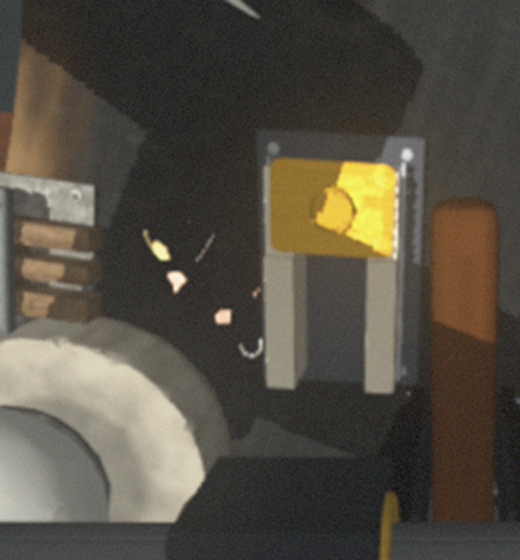

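In the crop, the blank's corners are at (272,158), (398,165), (392,258) and (273,252). The rails' outer end corners are at (265,388) and (394,392), and the base's front corners at (258,132) and (425,138). The held handle's end is at (464,200).

```bash
python3 - <<'E'
from h import *
z=np.load("w3.npz"); c=(z["K"],z["D"],z["E"])
w=lambda p:[[90+u/2,80+v/2] for u,v in p]
rail=pt("wrist",w([(265,388),(394,392)]),44,c); out=pt("wrist",w([(265,258),(399,262)]),44,c)
blank=pt("wrist",w([(272,158),(398,165),(392,258),(273,252)]),43,c)
base=pt("wrist",w([(258,132),(425,138)]),8,c)
d=lambda a,b:(np.hypot(*(b-a)[:2]).round(1),np.degrees(np.arctan2(*(b-a)[1::-1])).round(2))
print("rail end",rail.round(1).tolist(),d(*rail)); print("L edge",d(out[0],rail[0]),"R edge",d(out[1],rail[1]))
print("base front",base.round(1).tolist(),d(*base), "base mid->rail mid",d(base.mean(0),rail.mean(0)))
print("blank",blank.round(1).tolist(),[d(blank[i],blank[(i+1)%4]) for i in range(4)],blank.mean(0))
m=rail.mean(0)[:2]; bm=base.mean(0)[:2]
u=(m-bm)/np.hypot(*(m-bm)); yaw=np.degrees(np.arctan2(u[1],u[0])); n=np.array([-u[1],u[0]])
o=(m-76*u+bm+65*u)/2
print("rest yaw",yaw,"origin",m-76*u,bm+65*u)
print("blank in rest",[(((b[:2]-o)@u).round(1),((b[:2]-o)@n).round(1)) for b in blank])
hd=pt("wrist",w([(434,200),(494,200)]),246.8+18.8+10,c); s=env.state(); r=R.from_euler("xyz",s["tcp_rot"])
print("handle end in tool",r.inv().apply(hd-s["eef_pos"]).round(1))
E
```

```text
rail end [[526.8, -99.4, 44.0], [595.4, -73.3, 44.0]] (np.float64(73.4), np.float64(20.8))
L edge (np.float64(75.5), np.float64(-71.55)) R edge (np.float64(75.6), np.float64(-70.83))
base front [[470.3, 28.7, 8.0], [558.2, 61.8, 8.0]] (np.float64(94.0), np.float64(20.61)) base mid->rail mid (np.float64(139.7), np.float64(-70.41))
blank [[489.2, 24.0, 43.0], [551.2, 45.9, 43.0], [566.2, -1.5, 43.0], [505.7, -23.2, 43.0]] [(np.float64(65.8), np.float64(19.49)), (np.float64(49.8), np.float64(-72.41)), (np.float64(64.3), np.float64(-160.29)), (np.float64(50.0), np.float64(109.29))] [528.07446173  11.29143343  43.        ]
rest yaw -70.40963488786339 origin [535.60272637 -14.72586606] [536.04065688 -15.95637255]
blank in rest [(np.float64(-52.7), np.float64(-30.8)), (np.float64(-52.6), np.float64(35.0)), (np.float64(-2.8), np.float64(33.3)), (np.float64(-2.7), np.float64(-31.0))]
handle end in tool [[ 57.   -6.7 -28.9]
 [ 57.    6.5 -28.9]]
```

```bash
cat >> h.py <<'E'
O=np.array([535.8,-15.5]); U=np.array([np.cos(np.radians(-70)),np.sin(np.radians(-70))]); N=np.array([-U[1],U[0]])
TIP=161.
def goR(xt,yt,zt):
    "tip centre to rest-frame (xt,yt,zt)"
    p=O+(xt-TIP)*U+yt*N; go(p[0],p[1],zt+3.2,110)
def tipR():
    s=env.state(); r=R.from_euler("xyz",s["tcp_rot"]); p=s["eef_pos"]+r.apply([-TIP,0,3.2])
    return np.r_[(p[:2]-O)@U,(p[:2]-O)@N,p[2]]
E
python3 - <<'E'
from h import *
goR(-78,0.8,130)
E
```

```text
now 5.0167 [599.7  17.9 246.7] [ 1.7999e+02 -1.0000e-02  1.1270e+02] F [-0.3 -0.2 -1.4] -> shift [232.5 -59.8 113.5] turn 2.7
```

{"name": "step_arm", "arguments": {"plan": [[[30,-8,10,1,-1],[66,-17,22,2,-1],[102,-26,36,2.7,-1],[138,-36,56,2.7,-1],[174,-45,78,2.7,-1],[208,-54,100,2.7,-1],[232,-60,113,2.7,-1],[232,-60,113,2.7,-1]]]}}

```text
t: 5.68
eef_pos: [451.0, 210.9, 131.3]
tcp_rot: [-3.137, -0.001, 1.923]
ft_force: [0.1, 0.4, -0.2]
opening: 0.163
grip_force: 30.0
```

```bash
python3 - <<'E'
from h import *
goR(-78,0.8,30)
E
```

```text
now 5.6833 [451.  210.9 131.3] [-1.7973e+02 -5.0000e-02  1.1016e+02] F [ 0.1  0.4 -0.2] -> shift [-2.9  3.5 98.1] turn 0.2
```

{"name": "step_arm", "arguments": {"plan": [[[0,0,20,0,-1],[0,0,50,0,-1],[0,0,80,0,-1],[0,0,95,0,-1],[0,0,100,0,-1],[0,0,100,0,-1],[0,0,100,0,-1]]]}}

```text
t: 6.27
eef_pos: [455.9, 208.2, 34.3]
tcp_rot: [3.141, -0.0, 1.919]
ft_force: [0.2, -0.3, -1.9]
opening: 0.164
grip_force: 30.0
```

```bash
python3 - <<'E'
from h import *
goR(-78,0.8,30); print(tipR())
t=env.read_camera("top"); s=env.read_camera("scene")
cv2.imwrite("pics/top4.png",t);cv2.imwrite("pics/scene4.png",s)
P=[np.r_[O+x*U+y*N,z] for x,y,z in[(-48,20,40),(-48,-20,40),(76,36,44),(76,-36,44)]]
st=env.state(); r=R.from_euler("xyz",st["tcp_rot"])
Q=[st["eef_pos"]+r.apply([-a,b,1.95]) for a,b in[(TIP,0),(100,10),(100,-10)]]
for n in("top","scene"):
    q=proj(n,P+Q); print(n,q.round(1).tolist())
qt=proj("top",P+Q)
a=cv2.resize(t[200:280,330:460],None,fx=4.5,fy=4.5,interpolation=cv2.INTER_CUBIC)
for p in (qt-[330,200]+.5)*4.5: cv2.circle(a,tuple(int(v) for v in p),3,(255,0,255),1)
qs=proj("scene",P+Q)
x0,y0=280,265
b=cv2.resize(s[y0:y0+120,x0:x0+160],None,fx=4,fy=4,interpolation=cv2.INTER_CUBIC)
for p in (qs-[x0,y0]+.5)*4: cv2.circle(b,tuple(int(v) for v in p),3,(255,0,255),1)
cv2.imwrite("pics/t4c.png",a); cv2.imwrite("pics/s4c.png",b)
E
```

```text
now 6.2667 [455.9 208.2  34.3] [179.95  -0.   109.93] F [ 0.2 -0.3 -1.9] -> shift [ 1.4 -0.6  1.1] turn -0.1
[-76.58941523   1.20973323  31.09018344]
top [[389.4, 239.0], [395.7, 255.7], [438.4, 214.3], [450.3, 244.1], [380.0, 251.4], [352.8, 256.0], [355.9, 264.5]]
scene [[369.0, 310.2], [357.5, 323.3], [430.0, 336.6], [410.7, 363.5], [351.4, 311.3], [329.7, 293.4], [323.8, 299.4]]
```

View pics/t4c.png

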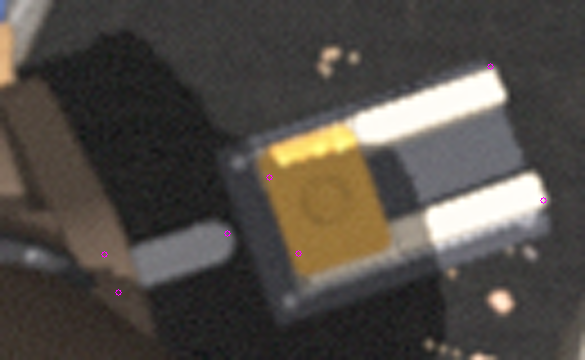

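View pics/s4c.png

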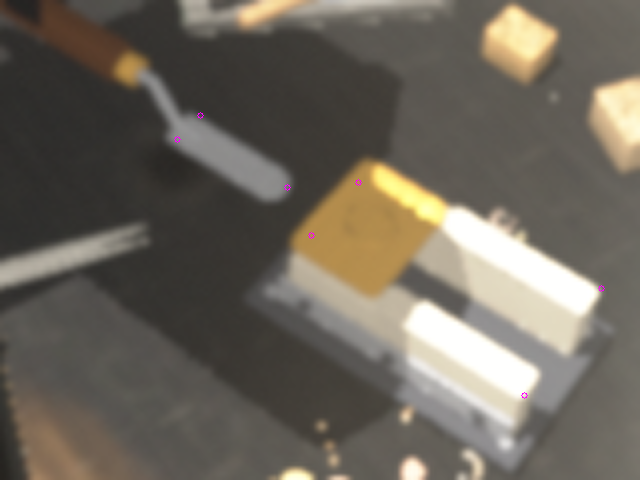

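The tip lines up with the cup and channel axis in both views: about (235,237) in the top crop and (290,187) in the scene crop, against projections of (228,233) and (287,187). The rail corners match too, so I'll insert the blade.

{"name": "step_arm", "arguments": {"plan": [[[-8,0,0,0,-1],[-18,0,0,0,-1],[-28,0,0,0,-1],[-36,0,0,0,-1],[-40,0,0,0,-1],[-40,0,0,0,-1],[-40,0,0,0,-1],[-40,0,0,0,-1]]]}}

```text
t: 7.03
eef_pos: [468.9, 170.3, 33.5]
tcp_rot: [-3.141, -0.0, 1.918]
ft_force: [-0.3, 0.3, -0.9]
opening: 0.166
grip_force: 30.0
```

```bash
python3 - <<'E'
from h import *
goR(-36,0.8,38); print(tipR(), env.state()["grip_force"])
c=np.array([-1.,40.]); 
for th in range(0,100,10):
    t=np.radians(th); print(th,(c[0]-33*np.cos(t)).round(1),(c[1]+33*np.sin(t)-1.25).round(1))
E
```

```text
now 7.0333 [468.9 170.3  33.5] [-1.7999e+02 -1.0000e-02  1.0989e+02] F [-0.3  0.3 -0.9] -> shift [-0.5  0.1 -7.7] turn -0.1
[-36.4676661    0.39437219  30.27618475] 29.982170462608337
0 -34.0 38.8
10 -33.5 44.5
20 -32.0 50.0
30 -29.6 55.2
40 -26.3 60.0
50 -22.2 64.0
60 -17.5 67.3
70 -12.3 69.8
80 -6.7 71.2
90 -1.0 71.8
```

{"name": "step_arm", "arguments": {"plan": [[[0,0,-4,0,-1],[0,0,-8,0,-1],[0,0,-11,0,-1],[-1,0,-14,0,-1],[-1.5,0,-17,0,-1],[-2.5,0,-20,0,-1],[-3.5,0,-22.5,0,-1],[-5,0,-25,0,-1]]]}}

```text
t: 7.7
eef_pos: [470.7, 165.5, 58.8]
tcp_rot: [3.141, -0.0, 1.918]
ft_force: [-1.1, -0.1, -1.9]
opening: 0.16
grip_force: 30.0
```

{"name": "step_arm", "arguments": {"plan": [[[-1.5,0,-2.5,0,-1],[-3.5,0,-4.8,0,-1],[-5.5,0,-7,0,-1],[-5.5,0,-7,0,-1],[-5.5,0,-7,0,-1]]]}}

```text
t: 8.12
eef_pos: [472.7, 160.3, 65.6]
tcp_rot: [3.141, -0.0, 1.918]
ft_force: [-0.4, 0.4, -1.5]
opening: 0.163
grip_force: 30.0
```

```bash
python3 - <<'E'
from h import *
s=env.read_camera("scene"); t=env.read_camera("top")
print(tipR(), env.state()["ft_force"], env.state()["grip_force"])
a=cv2.resize(s[265:385,280:440],None,fx=2.4,fy=2.4,interpolation=cv2.INTER_CUBIC)
b=cv2.resize(t[200:280,340:460],None,fx=3.3,fy=3.3,interpolation=cv2.INTER_CUBIC)
o=np.zeros((288,384+396,3),np.uint8); o[:288,:384]=a; o[:264,384:]=b
cv2.imwrite("pics/s5.png",o)
# blank (yellow) area centroid, for tracking without viewing
for n,im in(("scene",s),("top",t)):
    h=cv2.cvtColor(im,cv2.COLOR_BGR2HSV); m=cv2.inRange(h,(15,130,60),(32,255,255)); r=(slice(255,390),slice(330,450)) if n=="scene" else (slice(200,280),slice(370,460))
    ys,xs=np.nonzero(m[r]); print(n,len(xs),xs.min()+r[1].start,xs.max()+r[1].start,ys.min()+r[0].start,ys.max()+r[0].start)
E
```

```text
[-25.91038448   0.43379168  62.24982908] [-0.37275134  0.30820821 -0.75028146] 29.981511533260345
scene 713 330 392 280 337
top 353 396 417 228 255
```

```bash
cat >> h.py <<'E'
def hull(n,th,px,pz,y0=1.5):
    "bbox of blank's plate tilted by th deg about the far lower edge (px,pz)"
    t=np.radians(th); P=[]
    for a in(0,50):
        for b in(0,3):
            for y in(-33,33):
                x=px-a*np.cos(t)+b*np.sin(t); z=pz+a*np.sin(t)+b*np.cos(t); P.append(np.r_[O+x*U+(y0+y)*N,z])
    q=proj(n,P); return q.min(0).round(0).tolist(),q.max(0).round(0).tolist()
def seen(n,im):
    h=cv2.cvtColor(im,cv2.COLOR_BGR2HSV); m=cv2.inRange(h,(14,110,50),(34,255,255))
    r=np.zeros_like(m); p=proj(n,[np.r_[O+x*U+y*N,z] for x in(-60,70) for y in(-40,40) for z in(40,95)]).astype(int)
    cv2.fillConvexPoly(r,cv2.convexHull(p.astype(np.int32)),255); m&=r
    k,l,st,_=cv2.connectedComponentsWithStats(m); i=1+st[1:,4].argmax(); x,y,w,hh,a=st[i]
    return (x,y),(x+w-1,y+hh-1),a
E
python3 - <<'E'
from h import *
for n in("scene","top"):
    print(n,"before",seen(n,cv2.imread(f"pics/{n}4.png")),hull(n,0,-2.8,40)); im=env.read_camera(n); print(" now",seen(n,im))
    for th in(0,30,43,55): print("  ",th,hull(n,th,-1,40))
E
```

```text
scene before ((np.int32(353), np.int32(305)), (np.int32(390), np.int32(338)), np.int32(743)) ([352.0, 303.0], [393.0, 340.0])
 now ((np.int32(360), np.int32(298)), (np.int32(392), np.int32(338)), np.int32(748))
   0 ([353.0, 304.0], [394.0, 340.0])
   30 ([357.0, 298.0], [394.0, 340.0])
   43 ([360.0, 297.0], [395.0, 340.0])
   55 ([364.0, 297.0], [395.0, 340.0])
top before ((np.int32(388), np.int32(228)), (np.int32(416), np.int32(260)), np.int32(656)) ([385.0, 226.0], [417.0, 261.0])
 now ((np.int32(396), np.int32(227)), (np.int32(417), np.int32(256)), np.int32(390))
   0 ([386.0, 226.0], [418.0, 261.0])
   30 ([390.0, 226.0], [418.0, 258.0])
   43 ([394.0, 226.0], [418.0, 257.0])
   55 ([398.0, 226.0], [418.0, 255.0])
```

{"name": "step_arm", "arguments": {"plan": [[[-3.5,0,-2.5,0,-1],[-6,0,-4.2,0,-1],[-8.5,0,-5.9,0,-1],[-11,0,-7.2,0,-1],[-13.5,0,-8.3,0,-1],[-16,0,-9,0,-1],[-18,0,-9.5,0,-1],[-19,0,-9.5,0,-1]]]}}

```text
t: 8.98
eef_pos: [479.2, 142.2, 75.1]
tcp_rot: [3.141, 0.0, 1.918]
ft_force: [-1.2, -0.2, -1.2]
opening: 0.164
grip_force: 30.0
```

```bash
python3 - <<'E'
from h import *
print(tipR())
for n in("scene","top"):
    im=env.read_camera(n); print(n," now",seen(n,im))
    for th in(60,70,80,90): print("  ",th,hull(n,th,-2,40))
E
```

```text
[-6.55794046  0.45129941 71.94290809]
scene  now ((np.int32(374), np.int32(301)), (np.int32(395), np.int32(337)), np.int32(339))
   60 ([365.0, 297.0], [394.0, 340.0])
   70 ([369.0, 297.0], [394.0, 340.0])
   80 ([373.0, 299.0], [394.0, 341.0])
   90 ([375.0, 301.0], [398.0, 341.0])
top  now ((np.int32(408), np.int32(223)), (np.int32(421), np.int32(253)), np.int32(183))
   60 ([399.0, 225.0], [418.0, 255.0])
   70 ([403.0, 224.0], [418.0, 254.0])
   80 ([406.0, 222.0], [419.0, 254.0])
   90 ([406.0, 221.0], [423.0, 254.0])
```

{"name": "step_arm", "arguments": {"plan": [[[-2,0,0,0,-1],[-4,0,0,0,-1],[-6,0,0,0,-1],[-8,0,0,0,-1],[-10,0,0,0,-1],[-12,0,0,0,-1],[-14,0,0,0,-1],[-15,0,0,0,-1]]]}}

```text
t: 9.75
eef_pos: [484.3, 128.2, 75.0]
tcp_rot: [3.141, -0.0, 1.918]
ft_force: [-0.2, -0.5, -1.4]
opening: 0.161
grip_force: 30.0
```

```bash
python3 - <<'E'
from h import *
print(tipR(),env.state()["ft_force"])
for n in("scene","top"):
    im=env.read_camera(n); cv2.imwrite(f"pics/{n}6.png",im); print(n," now",seen(n,im))
    print("  flat",hull(n,180,-4,47))
    print("  ",hull(n,105,0,41))
E
```

```text
[ 8.36987713  0.40907299 71.82268319] [-0.22095403 -0.49339282 -1.36382369]
scene  now ((np.int32(374), np.int32(315)), (np.int32(404), np.int32(350)), np.int32(559))
  flat ([374.0, 315.0], [416.0, 353.0])
   ([375.0, 305.0], [405.0, 341.0])
top  now ((np.int32(412), np.int32(222)), (np.int32(435), np.int32(252)), np.int32(418))
  flat ([406.0, 219.0], [437.0, 254.0])
   ([407.0, 219.0], [429.0, 253.0])
```

{"name": "step_arm", "arguments": {"plan": [[[10,0,-4,0,-1],[30,0,-14,0,-1],[60,0,-34,0,-1],[90,0,-64,0,-1],[110,0,-100,0,-1],[120,0,-138,0,-1],[120,0,-170,0,-1],[120,0,-170,0,-1]]]}}

```text
t: 10.52
eef_pos: [444.3, 243.4, 251.3]
tcp_rot: [3.132, -0.0, 1.92]
ft_force: [0.1, 0.4, -1.0]
opening: 0.162
grip_force: 30.0
```

```bash
python3 - <<'E'
from h import *
o=np.zeros((288,780,3),np.uint8)
for n in("scene","top"):
    im=env.read_camera(n); cv2.imwrite(f"pics/{n}7.png",im); print(n," now",seen(n,im)); print("  flat",hull(n,180,-4,47))
    if n=="scene": o[:,:384]=cv2.resize(im[265:385,300:460],None,fx=2.4,fy=2.4,interpolation=cv2.INTER_CUBIC)
    else: o[:264,384:]=cv2.resize(im[200:280,350:470],None,fx=3.3,fy=3.3,interpolation=cv2.INTER_CUBIC)
cv2.imwrite("pics/v7.png",o)
go(519.8,399,246.5,180.6)
E
```

```text
scene  now ((np.int32(378), np.int32(331)), (np.int32(409), np.int32(347)), np.int32(231))
  flat ([374.0, 315.0], [416.0, 353.0])
top  now ((np.int32(407), np.int32(222)), (np.int32(435), np.int32(253)), np.int32(603))
  flat ([406.0, 219.0], [437.0, 254.0])
now 10.6167 [442.9 241.9 245.9] [ 1.7987e+02 -1.0000e-02  1.0994e+02] F [-0.   0.2 -1.4] -> shift [121.5 125.9  -0.3] turn -70.7
```

View pics/v7.png

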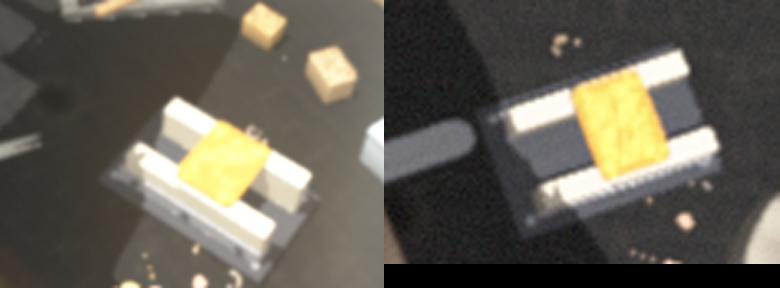

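The blank lies back up and flat across the high ledge, at (225,163) in the scene crop and (620,123) in the top crop, with the lifter clear of it. Next I'll return the lifter to its rack.

{"name": "step_arm", "arguments": {"plan": [[[12,12,0,-7,-1],[27,28,0,-14,-1],[42,44,0,-21,-1],[58,60,0,-28,-1],[74,76,0,-35,-1],[90,92,0,-42,-1],[104,107,0,-49,-1],[116,120,0,-56,-1]]]}}

```text
t: 11.28
eef_pos: [516.4, 392.0, 242.5]
tcp_rot: [-3.139, -0.003, 2.901]
ft_force: [-0.3, 0.4, -0.4]
opening: 0.163
grip_force: 30.0
```

{"name": "step_arm", "arguments": {"plan": [[[0,0,0,-7,-1],[0,0,0,-14,-1],[0,0,0,-14.5,-1],[0,0,0,-14.5,-1],[0,0,0,-14.5,-1],[0,0,0,-14.5,-1]]]}}

```text
t: 11.78
eef_pos: [516.5, 390.9, 244.6]
tcp_rot: [-3.141, -0.001, -3.138]
ft_force: [0.1, 0.5, -1.7]
opening: 0.161
grip_force: 30.0
```

```bash
python3 - <<'E'
from h import *
go(519.8,399,110,180.6)
E
```

```text
now 11.7833 [516.5 390.9 244.6] [-1.7998e+02 -4.0000e-02 -1.7978e+02] F [ 0.1  0.5 -1.7] -> shift [ -3.4   8.1 134.6] turn -0.4
```

{"name": "step_arm", "arguments": {"plan": [[[-3.4,8,35,-0.4,-1],[-3.4,8,75,-0.4,-1],[-3.4,8,110,-0.4,-1],[-3.4,8,134,-0.4,-1],[-3.4,8,134,-0.4,-1],[-3.4,8,134,-0.4,-1],[-3.4,8,134,-0.4,-1]]]}}

```text
t: 12.37
eef_pos: [520.8, 399.6, 112.9]
tcp_rot: [3.14, 0.002, -3.129]
ft_force: [-0.1, 0.5, -0.1]
opening: 0.165
grip_force: 30.0
```

```bash
python3 - <<'E'
from h import *
go(519.8,399,27.5,180.6)
E
```

```text
now 12.3667 [520.8 399.6 112.9] [ 1.7993e+02  1.2000e-01 -1.7926e+02] F [-0.1  0.5 -0.1] -> shift [ 1.2 -0.7 85.4] turn 0.1
```

{"name": "step_arm", "arguments": {"plan": [[[0,0,20,0,-1],[0,0,40,0,-1],[0,0,58,0,-1],[0,0,70,0,-1],[0,0,78,0,-1],[0,0,82,0,-1],[0,0,83,0,-1],[0,0,83,0,-1]]]}}

```text
t: 13.03
eef_pos: [520.4, 399.5, 28.8]
tcp_rot: [3.141, 0.001, -3.128]
ft_force: [0.1, -1.0, -1.4]
opening: 0.166
grip_force: 30.0
```

```bash
python3 - <<'E'
from h import *
go(519.8,399,26.5,180.6)
E
```

```text
now 13.0333 [520.4 399.5  28.8] [ 1.7996e+02  6.0000e-02 -1.7921e+02] F [ 0.1 -1.  -1.4] -> shift [ 0.6 -0.5  2.3] turn 0.2
```

Next I'll settle the last 1.5 mm and open slowly.

{"name": "step_arm", "arguments": {"plan": [[[0.5,-0.5,1.5,0.2,-1],[0.5,-0.5,1.5,0.2,-1],[0.5,-0.5,1.5,0.2,-1],[0.5,-0.5,1.5,0.2,-0.6],[0.5,-0.5,1.5,0.2,-0.5],[0.5,-0.5,1.5,0.2,0],[0.5,-0.5,1.5,0.2,0.3],[0.5,-0.5,1.5,0.2,0.5]]]}}

```text
t: 13.7
eef_pos: [519.6, 398.7, 26.6]
tcp_rot: [3.141, 0.0, -3.131]
ft_force: [-0.1, 0.7, -0.2]
opening: 0.403
grip_force: 0.0
```

{"name": "step_arm", "arguments": {"plan": [[[0,0,0,0,1],[0,0,0,0,1],[0,0,0,0,1],[0,0,0,0,1],[0,0,0,0,1],[0,0,0,0,1]]]}}

```text
t: 14.2
eef_pos: [519.5, 398.7, 26.5]
tcp_rot: [3.142, -0.0, -3.131]
ft_force: [0.2, -0.3, 0.0]
opening: 0.826
grip_force: 0.0
```

{"name": "step_arm", "arguments": {"plan": [[[0,0,-10,0,1],[0,0,-35,0,1],[0,0,-64,0,1],[0,0,-64,0,1],[0,0,-64,0,1],[0,0,-64,0,1],[0,0,-64,0,1]]]}}

```text
t: 14.78
eef_pos: [519.1, 398.5, 89.8]
tcp_rot: [-3.141, -0.001, -3.131]
ft_force: [0.2, -0.2, 0.9]
opening: 1.0
grip_force: 0.0
```

```bash
python3 - <<'E'
from h import *
go(519.8,399,90,180.6)
a=cv2.imread("pics/w2.png"); K=np.load("w2.npz"); b=env.read_camera("wrist"); c=cal("wrist"); cv2.imwrite("pics/w8.png",b)
# handle (dark brown) mask end & mid positions at z=55 in both pictures
for n,im,cc in(("before",a,(K["K"],K["D"],K["E"])),("after",b,c)):
    h=cv2.cvtColor(im,cv2.COLOR_BGR2HSV)[150:335,270:370]
    for v in (30,60,100):
        row=h[v]; print(n,v+150,[(int(x[0]),int(x[1]),int(x[2])) for x in row[20:80:4]])
for n in("scene","top"): print(n,seen(n,env.read_camera(n)),hull(n,180,-4,47))
E
```

```text
now 14.7833 [519.1 398.5  89.8] [-1.7996e+02 -6.0000e-02 -1.7940e+02] F [ 0.2 -0.2  0.9] -> shift [-0.7  0.5 -0.2] turn -0.0
before 180 [(14, 157, 187), (14, 162, 192), (15, 169, 195), (15, 160, 220), (15, 157, 164), (13, 163, 163), (12, 162, 194), (12, 160, 201), (12, 161, 207), (13, 162, 212), (12, 164, 193), (15, 174, 202), (15, 173, 199), (15, 164, 193), (14, 163, 195)]
before 210 [(30, 142, 247), (29, 144, 247), (23, 150, 247), (15, 166, 184), (14, 165, 185), (12, 157, 172), (12, 164, 201), (12, 163, 200), (12, 160, 199), (13, 165, 210), (12, 162, 191), (19, 162, 246), (18, 163, 245), (20, 161, 247), (28, 156, 248)]
before 250 [(24, 147, 247), (24, 149, 247), (23, 149, 247), (14, 163, 186), (14, 161, 182), (13, 164, 168), (12, 166, 195), (13, 166, 195), (13, 175, 191), (12, 161, 195), (12, 159, 178), (24, 150, 247), (23, 152, 247), (25, 149, 247), (25, 144, 247)]
after 180 [(14, 160, 191), (14, 159, 200), (14, 164, 210), (15, 164, 224), (20, 160, 248), (13, 161, 146), (12, 168, 178), (12, 161, 195), (12, 161, 203), (12, 163, 207), (12, 162, 206), (13, 163, 181), (24, 145, 248), (14, 164, 191), (14, 159, 194)]
after 210 [(26, 149, 247), (28, 142, 247), (23, 151, 247), (19, 159, 247), (14, 157, 185), (12, 160, 150), (12, 161, 184), (13, 171, 198), (13, 172, 196), (12, 165, 204), (13, 175, 203), (14, 167, 220), (24, 152, 247), (24, 146, 247), (25, 146, 247)]
after 250 [(22, 152, 247), (24, 150, 247), (23, 151, 247), (19, 159, 247), (14, 159, 184), (13, 157, 151), (13, 164, 180), (12, 162, 197), (13, 169, 193), (12, 164, 196), (12, 166, 191), (16, 166, 240), (23, 151, 247), (24, 147, 247), (25, 145, 247)]
scene ((np.int32(379), np.int32(332)), (np.int32(408), np.int32(349)), np.int32(216)) ([374.0, 315.0], [416.0, 353.0])
top ((np.int32(407), np.int32(222)), (np.int32(435), np.int32(253)), np.int32(579)) ([406.0, 219.0], [437.0, 254.0])
```

The handle is back within about 2 px of where it started, lying straight in the notches, and the blank hasn't moved since it tipped over. I'm handing in the job.

```bash
python3 -c "
from cell import env
print(env.job_done())"
```

```text
the job is handed in; nothing more can be done
None
```

I tipped the blank over the shoulder so it lies back up and flat on the high ledge, put the lifter back in its rack as it started, and handed in the job at about 15 s; the hand-in returned no verdict.

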